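# Free the catch tray and dispense a dryer ball

### The job

Get the green dryer ball out of the white dispenser. First take the scrub brush that lies across its catch tray and lay it bristles down on the light blue mat; then press the orange lever all the way down so that the blue flap rises and the ball rolls into the tray, and ease the lever slowly back up until the flap is shut again, leaving the ball in the tray. Do not let the lever snap back, and leave the white measuring cup where it stands.

Things in the scene. Friction and masses are not known exactly. Their poses are not given: they have to be found in the camera images.
- dispenser: White dryer-ball dispenser, fixed. Origin on the counter, x from tray to back, z up. Hood (78 mm wide, 118 high, clear window on top) at x = -10 to 105 mm; open catch tray (78 wide outside, 66 inside, level rims 44 mm above the counter) at x = -177 to -10. Its floor falls 8 degrees towards the tray's front wall, where a freed ball comes to rest. Flap at x = -14; lever on the -y side.
- tray (a point): Where the centre of the dispensed ball comes to rest, at the front wall of the catch tray (dispenser x = -146 mm, y = 0, 35 mm above the counter).
- brush: Hand scrub brush: wooden back 110 x 45 x 19 mm over a rigid cream bristle block 106 x 38 x 19 mm; 38 mm tall in all, 100 to 190 g. Origin at the centre of its underside (bristle tips), x along its length, z up. At the start it lies bristles down across the tray rims, underside 44 mm above the counter, and blocks the ball.
- mat: Light blue ribbed drip mat, fixed, 200 x 150 x 4 mm; origin under its centre on the counter, x along the 200 mm side.
- dryer_ball: Green hard-plastic dryer ball, diameter 50 mm, about 50 g, behind the flap and under the clear window of the hood; its axes turn as it rolls.
- dryer_ball_center (a point): Centre of the dryer ball.
- lever_pad (a point): Centre of the top of the lever's orange pad (50 mm along dispenser x, 44 along y, open above, clear of the brush), at rest 95 mm above the counter at dispenser x = -100, y = -105 mm. It swings down on a 100 mm arc about an axle along dispenser y at x = 0, 90 mm above the counter; fully down it is 43 mm lower. Its spring asks 3 N at first, about 7 N at the bottom.
- lever (a joint): Lever angle in rad: 0 = up (rest), 0.45 = fully down. A spring drives it back up; let go, it snaps up, which counts as slammed (over 1.5 rad/s, or 150 mm/s at the pad). Raise the fingers slowly with the pad following.
- flap (a joint): Blue flap's angle in rad: 0 = shut, hanging down; 1.35 = fully open. Linked to the lever, it turns 3 times as far, up and out over the end of the tray next to the hood. The ball gets through once it is open beyond about 1.1 and then needs about 1 s to roll down.
- scoop_cup: White plastic measuring cup, 68 mm across, 60 mm tall, beyond the mat and the dispenser; loose bystander; origin under its centre

How it is judged:
By the outcome, as a careful person would: the job done as asked, in the order asked, and still so for the second after the job is handed in, with the robot touching nothing.
It also fails if it takes over 54 s, if anything falls off the work surface, if the arm or the gripper's body presses on something with over 40 N, if the wrist force passes 120 N, or if a joint passes its speed limit or range.

### The arm

A 6-joint arm with a two-finger parallel gripper is mounted at the origin on the work surface. World frame = base frame: x ahead of the robot, y to its left, z up, the work surface at z = 0. Lengths are in m, angles in rad, forces in N, time in s.
With the tool pointing down it reaches from about 0.35 to 0.975 m from the base axis. Payload 17.4 kg.
Tool frame: the origin (TCP) lies midway between the tips of the shut fingers; the grasp point (between the pads) lies 19 mm behind it; z points along the fingers, y is the line along which they close (so a half turn about z gives the same grasp; the last joint's range is limited). The gripper opens to 85 mm and grips with 20 to 120 N. Pads are 22 mm wide; open, the fingers measure 114 mm over their backs; the gripper's body (76 mm by 85 mm) begins 54 mm behind the grasp point. The pads swing forward as they close: fully open they stand 13 mm farther back than shut.
Start: joints at [1.14, 0.116, 1.442, -0, 1.584, -0.038], TCP at [0.258, 0.624, 0.202] pointing down, gripper open.
Joint ranges: [-2.83, 2.83], [-0.83, 2.19], [0.07, 2.5], [-1.14, 4.28], [0.01, 3], [-2.97, 2.97]. Speed limits (rad/s): [1.89, 1.89, 2.22, 3.14, 3.14, 3.14].

### API

Orientations are given as a rotation vector (axis times angle).
In Python, from cell import readout, optics, close_job gives the robot as it stands.
- The arm moves only by the shell command python3 -m jog 'ROWS' [OPENING] [FORCE]. ROWS is JSON, a list that holds one entry, the list of rows, each a list of 4 numbers: the shift along the world's x, y, z in m, then the turn about the world's z in rad. In form: [[[dx, dy, dz, twist], ...]]. A call has 1 to 5 rows; each row shifts and turns the commanded pose from where the row before left it; what a row does not reach is not made up. A row lasts 1/12 s, in which the tool goes at most 41.7 mm and 7.16 degrees, less where a joint would pass 70% of its speed; a pose out of reach is approached as far as the arm can. A call with a gripper value outside its range is refused whole. OPENING is the opening, from -1 (shut) to 1 (fully open), so that 0 is half open, set as the call begins (- or left out, the last holds). The fingers move at their own pace and stop on an object; FORCE is the grip in N (left out, the last holds). Time passes only in rows, so rows that do not move let the fingers close. It gives the time, the measured TCP pose, the force, the opening and the grip force at its end, in the units of the state.
- readout.read_state(): the state, without advancing time (a new reading comes with each control period).
- optics.read_camera(name): name is "scene" or "top"; returns a dict with "image" (384x512x3 uint8, red, green, blue), "fx", "fy", "cx", "cy" (pixels), "k1" (the pictures are not rectified: a ray, as slopes to the right and down, at radius r is drawn at 1 + k1 r^2 times it, then the intrinsics apply), "xyz" and "rotation" of the camera in the world. Camera axes: x right, y down, z forward; pixel columns grow to the right and rows downward; lengths in m; the calibration is good to about 2 mm. A picture is of the moment at which its call begins. There is no depth.
- close_job(): hands the job in; it is judged then, once.
The state is a dict: "clock": time; "qpos": joint angles; "joint_vel": joint speeds; "effort": joint torques, N m; "tool_pos": TCP position; "eef_rot": TCP orientation; "wrist_force": force on the tool from outside, world axes, zero at the start; "wrist_torque": the same for the moment, N m; "finger_gap": finger opening in m; "gripper_force": force on a finger pad.
Only numpy, scipy, OpenCV 4.12 (cv2) and the standard library are available. Lean on these libraries where they do the work, as an engineer would, in place of code of your own. Each camera call takes 0.05 s, during which the arm holds its last target. There are 200 camera calls.

## Working session

There is one attempt and no reset: what is moved stays moved. The work goes in short steps, Python scripts to look and compute and a shell command to move; the robot and the scene stay as the last step left them, time stands still between calls to the robot, and variables do not carry over. Pictures are saved under pics/ and viewed, at most 10 in all, crops included, and the job is handed in when it is done.

```bash
mkdir -p pics; ls
python3 - <<'E'
from cell import readout, optics
import cv2,numpy as np
s=readout.read_state(); print(s)
ims=[]
for n in("scene","top"):
    c=optics.read_camera(n); cv2.imwrite(f"pics/{n}0.png",c["image"][:,:,::-1]); print(n,{k:c[k] for k in c if k!="image"})
E
```

```text
pics
{'clock': 0.0, 'qpos': array([ 1.14017555e+00,  1.16493094e-01,  1.44229688e+00,  4.36322673e-05,
        1.58400140e+00, -3.78173251e-02]), 'joint_vel': array([ 9.14202215e-04, -2.41514481e-04,  1.95623580e-04, -5.57842608e-04,
       -3.68736743e-04, -9.98823054e-05]), 'effort': array([ 1.55465979e-03, -7.31977558e+01, -6.32500863e+01,  5.07052789e-05,
        6.24999142e-03,  1.21665732e-05]), 'tool_pos': array([0.25828366, 0.62337383, 0.20093777]), 'eef_rot': array([-6.12991602e-01, -3.08088102e+00,  1.81543341e-03]), 'wrist_force': array([0.04272524, 0.63997111, 0.22947203]), 'wrist_torque': array([0.0115315 , 0.02118155, 0.00542833]), 'gripper_force': 0.0, 'finger_gap': 0.08544494118469272}
scene {'fx': 367.5075717516078, 'fy': 367.5075717516078, 'cx': 254.2495570749525, 'cy': 195.3697401799, 'k1': 0.03226646979963602, 'xyz': array([0.80960262, 0.38309874, 0.63985864]), 'rotation': array([-0.77891879, -2.67940001,  0.97184631])}
top {'fx': 468.09372370541666, 'fy': 468.09372370541666, 'cx': 253.63761283548044, 'cy': 183.85915220602928, 'k1': -0.05824982362779968, 'xyz': array([4.34156579e-01, 7.96338244e-05, 9.62395312e-01]), 'rotation': array([-2.11337045,  2.09473186, -0.16373514])}
```

View pics/scene0.png

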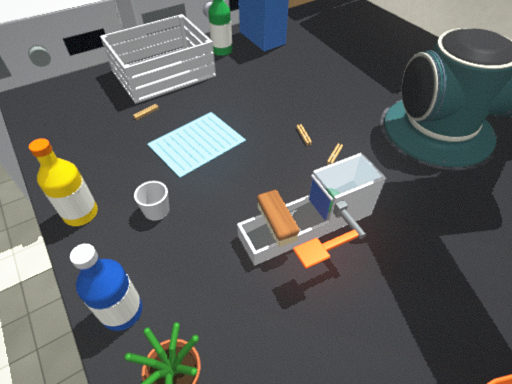

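View pics/top0.png

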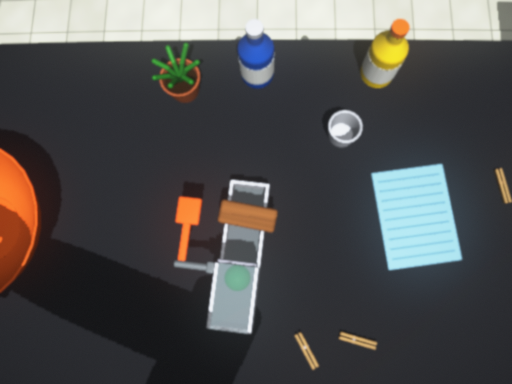

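The scene view shows the brush at about (278,215) across the tray, the orange pad at (312,252), the mat at (197,142) and the cup at (152,200). The top view (image up = +x, left = +y) shows the brush at (248,216), the pad at (188,210), the mat at (416,216) and the cup at (345,127).

```bash
cat > h.py <<'E'
import cv2,numpy as np
from scipy.spatial.transform import Rotation as R
from cell import readout, optics
def ray(c,p):
    K=np.array([[c["fx"],0,c["cx"]],[0,c["fy"],c["cy"]],[0,0,1.]])
    u=cv2.undistortPoints(np.float64(p).reshape(-1,1,2),K,np.array([c["k1"],0,0,0.])).reshape(-1,2)
    return R.from_rotvec(c["rotation"]).apply(np.c_[u,np.ones(len(u))])
def plane(c,p,z):
    d=ray(c,p); return c["xyz"]+d*((z-c["xyz"][2])/d[:,2])[:,None]
def tri(c1,p1,c2,p2):
    A=ray(c1,p1)[0];B=ray(c2,p2)[0]
    s=np.linalg.lstsq(np.c_[A,-B],c2["xyz"]-c1["xyz"],rcond=None)[0]
    a=c1["xyz"]+s[0]*A;b=c2["xyz"]+s[1]*B
    return (a+b)/2,np.linalg.norm(a-b)
def mask(c,lo,hi,roi):
    m=cv2.inRange(cv2.cvtColor(c["image"],cv2.COLOR_RGB2HSV),lo,hi)
    x0,y0,x1,y1=roi; k=np.zeros_like(m);k[y0:y1,x0:x1]=m[y0:y1,x0:x1]
    cs=cv2.findContours(k,cv2.RETR_EXTERNAL,cv2.CHAIN_APPROX_NONE)[0]
    return max(cs,key=cv2.contourArea)
E
python3 - <<'E'
from h import *
np.set_printoptions(precision=4,suppress=True)
S=optics.read_camera("scene");T=optics.read_camera("top")
for nm,lo,hi,rs,rt in [("brush",(5,100,60),(16,230,255),(250,180,305,240),(210,190,285,240)),
  ("pad",(5,231,150),(20,255,255),(285,225,365,270),(170,190,210,225)),
  ("mat",(85,40,120),(105,255,255),(140,100,250,180),(365,150,470,280))]:
    for n,c,r in(("S",S,rs),("T",T,rt)):
        k=mask(c,lo,hi,r); b=cv2.boxPoints(cv2.minAreaRect(k)); q=cv2.approxPolyDP(k,3,True)[:,0]
        print(nm,n,cv2.contourArea(k),b.round(1).tolist(),q.tolist())
a=cv2.resize(T["image"][165:345,160:290],None,fx=3,fy=3,interpolation=cv2.INTER_CUBIC)
b=cv2.resize(S["image"][150:280,230:390],None,fx=2.5,fy=2.5,interpolation=cv2.INTER_CUBIC)
o=np.zeros((540,790,3),np.uint8);o[:540,:390]=a;o[:325,390:790]=b
cv2.imwrite("pics/crop.png",o[:,:,::-1])
E
```

```text
brush S 1082.0 [[255.10000610351562, 196.0], [276.0, 185.0], [300.70001220703125, 232.0], [279.79998779296875, 243.0]] [[259, 194], [258, 201], [278, 239], [295, 235], [298, 227], [278, 192]]
brush T 1278.0 [[216.1999969482422, 222.10000610351562], [220.8000030517578, 198.0], [278.20001220703125, 208.6999969482422], [273.6000061035156, 232.89999389648438]] [[221, 200], [219, 222], [273, 231], [275, 209]]Traceback (most recent call last):
  File "<stdin>", line 8, in <module>
  File "h.py", line 19, in mask
    return max(cs,key=cv2.contourArea)
ValueError: max() iterable argument is empty
```

Run:
```python
from h import *
np.set_printoptions(precision=4,suppress=True)
S=optics.read_camera("scene");T=optics.read_camera("top")
a=cv2.resize(T["image"][165:345,160:290],None,fx=3,fy=3,interpolation=cv2.INTER_CUBIC)
b=cv2.resize(S["image"][150:280,230:390],None,fx=2.5,fy=2.5,interpolation=cv2.INTER_CUBIC)
o=np.zeros((540,790,3),np.uint8);o[:540,:390]=a;o[:325,390:790]=b
cv2.imwrite("pics/crop.png",o[:,:,::-1])
h=cv2.cvtColor(S["image"],cv2.COLOR_RGB2HSV);print(h[253,312],cv2.cvtColor(T["image"],cv2.COLOR_RGB2HSV)[210,188])
for nm,lo,hi,rs,rt in [("pad",(3,225,150),(24,255,255),(285,225,365,270),(170,190,210,270)),
  ("mat",(85,40,120),(105,255,255),(140,100,250,180),(365,150,470,280))]:
    for n,c,r in(("S",S,rs),("T",T,rt)):
        k=mask(c,lo,hi,r); b=cv2.boxPoints(cv2.minAreaRect(k)); q=cv2.approxPolyDP(k,3,True)[:,0]
        print(nm,n,cv2.contourArea(k),b.round(1).tolist(),q.tolist())
```

```text
[ 19 147 255] [ 12 197 252]Traceback (most recent call last):
  File "<stdin>", line 12, in <module>
  File "h.py", line 19, in mask
    return max(cs,key=cv2.contourArea)
ValueError: max() iterable argument is empty
```

View pics/crop.png

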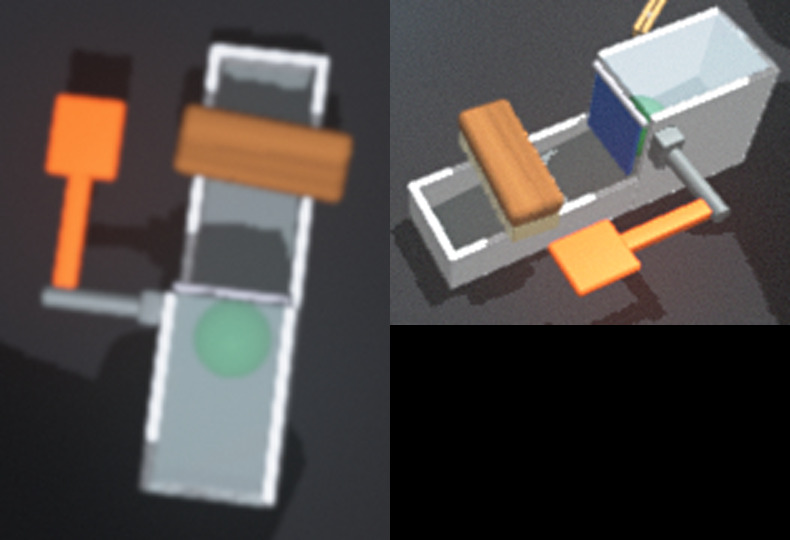

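Run:
```python
from h import *
np.set_printoptions(precision=4,suppress=True)
S=optics.read_camera("scene");T=optics.read_camera("top")
t=lambda u,v:(160+(u-1)/3,165+(v-1)/3)
s=lambda u,v:(230+(u-390.7)/2.5,150+(v-.7)/2.5)
P={"brush":[((190,105),(513,221)),((352,138),(459,112)),((342,202),(507,99)),((176,170),(562,205))],
"pad":[((56,94),(583,294)),((126,102),(550,245)),((118,181),(607,220)),((46,172),(640,257))],
"tray":[((210,45),(450,257)),((327,57),(409,185))]}
for n,l in P.items():
    q=[tri(T,[t(*a)],S,[s(*b)]) for a,b in l]
    for x in q: print(n,*x)
    print(" mean",np.mean([x[0] for x in q],0))
h={"brush":.082,"pad":.095,"tray":.044}
for n,l in P.items():
    for c,i,f in((T,0,t),(S,1,s)):
        w=plane(c,[f(*a[i]) for a in l],h[n]); print(n,w[:,:2].tolist(),w.mean(0))
for nm,c,r in [("T",T,(365,150,470,280)),("S",S,(140,100,250,180))]:
    k=mask(c,(80,30,100),(110,255,255),r); b=cv2.approxPolyDP(cv2.convexHull(k),4,True)[:,0].astype(float)
    w=plane(c,b,.004);print("mat",nm,b.tolist(),w)
g=mask(T,(60,40,60),(90,255,255),(210,255,270,300));(u,_)=cv2.minEnclosingCircle(g);print(u,plane(T,[u],.06))
```

```text
brush [0.5751 0.0929 0.0731] 0.0007457524874376078
brush [ 0.5543 -0.0116  0.0785] 0.0006162852364296256
brush [ 0.5133 -0.0049  0.0756] 0.0010451805968189974
brush [0.5343 0.1003 0.0704] 0.0016811832345756592
 mean [0.5443 0.0442 0.0744]
pad [0.578  0.1759 0.0949] 0.0011347843610761282
pad [0.5732 0.132  0.0921] 0.0022745376860399155
pad [0.5242 0.1356 0.0878] 0.0007455781518797957
pad [0.5293 0.1776 0.1002] 0.002720052309754527
 mean [0.5512 0.1552 0.0938]
tray [0.621  0.0821 0.0478] 0.0026104499850926263
tray [0.6129 0.0052 0.0429] 0.0007319458376254126
 mean [0.617  0.0436 0.0453]
brush [[0.5739956510390105, 0.0917138586775991], [0.5535970554123619, -0.011356844435357451], [0.5131633439545713, -0.005232548409823138], [0.5323929361275528, 0.09957162497609892]] [0.5433 0.0437 0.082 ]
brush [[0.5785489977556463, 0.09770193740579436], [0.5560946842859569, -0.009388506795002971], [0.5163370916315356, -0.00015812386169045123], [0.5404904428427495, 0.10548518660221651]] [0.5479 0.0484 0.082 ]
pad [[0.5783576683519107, 0.17543068721383495], [0.5735589083438715, 0.13079847031479766], [0.5
[... 255 characters left out ...]
0.17461027825934858]] [0.5516 0.156  0.095 ]
tray [[0.6207549868875453, 0.0832442839430689], [0.6129927837509452, 0.004943118032428199]] [0.6169 0.0441 0.044 ]
tray [[0.6207265055671312, 0.07920644067390303], [0.6130322847595769, 0.006155852625659097]] [0.6169 0.0427 0.044 ]
mat T [[441.0, 163.0], [462.0, 259.0], [388.0, 270.0], [371.0, 173.0]] [[ 0.6668 -0.3557  0.004 ]
 [ 0.468  -0.3863  0.004 ]
 [ 0.4454 -0.2357  0.004 ]
 [ 0.6446 -0.2081  0.004 ]]
mat S [[245.0, 138.0], [181.0, 177.0], [147.0, 144.0], [210.0, 111.0]] [[ 0.4446 -0.242   0.004 ]
 [ 0.6429 -0.2058  0.004 ]
 [ 0.6669 -0.3562  0.004 ]
 [ 0.4682 -0.39    0.004 ]]
(237.15383911132812, 277.3846130371094) [[0.4283 0.0635 0.06  ]]
```

```bash
r='[[[0.0143,-0.029,0,-0.068],[0.0143,-0.029,0,-0.068],[0.0143,-0.029,0,-0.068],[0.0143,-0.029,0,-0.068],[0.0143,-0.029,0,-0.068]]]'; :
python3 -m jog '[[[0.0143,-0.029,0,-0.068],[0.0143,-0.029,0,-0.068],[0.0143,-0.029,0,-0.068],[0.0143,-0.029,0,-0.068],[0.0143,-0.029,0,-0.068]]]' 1 40
python3 -m jog '[[[0.0143,-0.029,0,-0.068],[0.0143,-0.029,0,-0.068],[0.0143,-0.029,0,-0.068],[0.0143,-0.029,0,-0.068],[0.0143,-0.029,0,-0.068]]]'
python3 -m jog '[[[0.0143,-0.029,0,-0.068],[0.0143,-0.029,0,-0.068],[0.0143,-0.029,0,-0.068],[0.0143,-0.029,0,-0.068],[0.0143,-0.029,0,-0.068]]]'
python3 -m jog '[[[0.0143,-0.029,0,-0.068],[0.0143,-0.029,0,-0.068],[0.0143,-0.029,0,-0.068],[0.0143,-0.029,0,-0.068],[0.0143,-0.029,0,-0.068]]]'
```

```text
clock: 0.82
tool_pos: [0.3302, 0.4772, 0.2017]
eef_rot: [1.13, 2.931, 0.0]
wrist_force: [-0.4, -0.2, 0.1]
finger_gap: 0.085
gripper_force: 0.0
clock: 1.23
tool_pos: [0.4017, 0.3321, 0.2019]
eef_rot: [1.61, 2.698, 0.001]
wrist_force: [1.2, 0.3, -0.6]
finger_gap: 0.0855
gripper_force: 0.0
clock: 1.65
tool_pos: [0.4733, 0.1871, 0.202]
eef_rot: [2.043, 2.386, 0.001]
wrist_force: [0.2, 1.2, 0.0]
finger_gap: 0.0851
gripper_force: 0.0
clock: 2.07
tool_pos: [0.5448, 0.0419, 0.2019]
eef_rot: [2.417, 2.006, 0.001]
wrist_force: [-0.1, 0.0, -0.1]
finger_gap: 0.0855
gripper_force: 0.0
```

```bash
python3 -m jog '[[[0,0.001,-0.03,0],[0,0.001,-0.03,0],[0,0,-0.03,0],[0,0,-0.02,0],[0,0,-0.012,0]]]'
python3 -m jog '[[[0,0,-0.012,0],[0,0,-0.008,0],[0,0,-0.004,0],[0,0,0,0]]]'
python3 -m jog '[[[0,0,0,0],[0,0,0,0],[0,0,0,0],[0,0,0,0],[0,0,0,0]]]' -1 40
python3 -m jog '[[[0,0,0,0],[0,0,0,0],[0,0,0,0]]]'
```

```text
clock: 2.48
tool_pos: [0.5433, 0.0455, 0.077]
eef_rot: [-2.413, -2.009, 0.004]
wrist_force: [-0.0, 0.7, 0.4]
finger_gap: 0.0851
gripper_force: 0.0
clock: 2.82
tool_pos: [0.5444, 0.0456, 0.0556]
eef_rot: [-2.414, -2.01, 0.0]
wrist_force: [-0.2, 0.2, -0.4]
finger_gap: 0.0856
gripper_force: 0.0
clock: 3.23
tool_pos: [0.5445, 0.0456, 0.0561]
eef_rot: [2.414, 2.01, 0.001]
wrist_force: [0.4, -0.7, 0.1]
finger_gap: 0.0257
gripper_force: 0.0
clock: 3.48
tool_pos: [0.5444, 0.0456, 0.0557]
eef_rot: [2.414, 2.01, 0.0]
wrist_force: [-0.2, -0.7, 0.8]
finger_gap: 0.0001
gripper_force: 0.0
```

Run:
```python
from h import *
S=optics.read_camera("scene");T=optics.read_camera("top")
a=cv2.resize(T["image"][150:350,150:300],None,fx=2.6,fy=2.6);b=cv2.resize(S["image"][110:280,220:390],None,fx=2.3,fy=2.3)
o=np.zeros((520,790,3),np.uint8);o[:,:390]=a;o[:391,395:395+391]=b
cv2.imwrite("pics/g1.png",o[:,:,::-1])
```

```text
(no output)
```

View pics/g1.png

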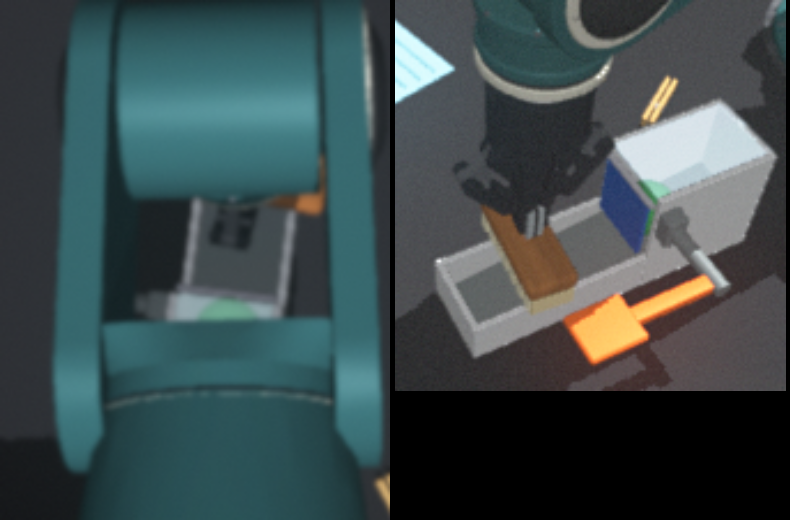

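The picture shows the fingers shut (tips at crop (535,237), right) just at the back edge of the brush, not on its sides. In the top view a dark shape, perhaps the fingers, is at crop (232,225). I'll triangulate the tips.

Run:
```python
from h import *
np.set_printoptions(precision=4,suppress=True)
S=optics.read_camera("scene");T=optics.read_camera("top");st=readout.read_state()
print(st["tool_pos"],st["eef_rot"],st["qpos"],st["finger_gap"])
p=(220+(535-395)/2.3,110+237/2.3)
for z in(.04,.056,.08,.1):print(z,plane(S,[p],z),plane(T,[(238.5,236.5)],z))
a=cv2.resize(T["image"][205:265,200:270],None,fx=5.5,fy=5.5,interpolation=cv2.INTER_CUBIC)
b=cv2.resize(S["image"][160:260,240:320],None,fx=5,fy=5,interpolation=cv2.INTER_CUBIC)
o=np.zeros((500,790,3),np.uint8);o[:330,:385]=a;o[:,390:]=b
o=np.clip(o*1.6,0,255).astype(np.uint8)
cv2.imwrite("pics/g2.png",o[:,:,::-1])
```

```text
[0.5444 0.0456 0.0557] [-2.4141 -2.0104  0.0001] [ 0.0368 -0.0865  1.8872 -0.      1.341   0.2188] -0.00017744041997724703
0.04 [[0.5231 0.0284 0.04  ]] [[0.5074 0.0637 0.04  ]]
0.056 [[0.5307 0.0379 0.056 ]] [[0.5062 0.0626 0.056 ]]
0.08 [[0.5422 0.0521 0.08  ]] [[0.5043 0.0609 0.08  ]]
0.1 [[0.5517 0.0639 0.1   ]] [[0.5027 0.0595 0.1   ]]
```

View pics/g2.png

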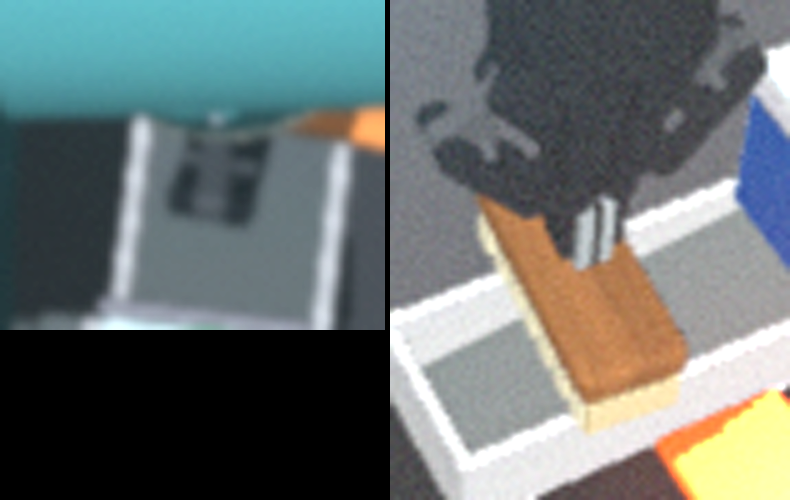

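The shut tips (crop (597,268), right) hover over the middle of the brush's top. Cast with the tool's x and y, that puts them at z ≈ 0.085, while the state says 0.056. So the fingers really are about 30 mm higher than the state says. I'll open and go 28 mm lower, which is safe inside the tray either way, watching the force.

```bash
python3 -m jog '[[[0,0,0.005,0],[0,0,0,0],[0,0,0,0],[0,0,0,0],[0,0,0,0]]]' 1
python3 -m jog '[[[0,0,0,0],[0,0,0,0],[0,0,0,0],[0,0,0,0]]]'
python3 -m jog '[[[0,0,-0.008,0],[0,0,-0.008,0],[0,0,-0.006,0],[0,0,0,0]]]'
python3 -m jog '[[[0,0,-0.006,0],[0,0,-0.005,0],[0,0,0,0]]]'
python3 - <<'E'
from h import *
S=optics.read_camera("scene")
cv2.imwrite("pics/g3.png",cv2.resize(np.clip(S["image"][150:260,230:330]*1.5,0,255).astype(np.uint8),None,fx=5,fy=5,interpolation=cv2.INTER_CUBIC)[:,:,::-1])
E
```

```text
clock: 4.1
tool_pos: [0.5444, 0.0456, 0.0606]
eef_rot: [-2.414, -2.01, 0.0]
wrist_force: [1.5, 0.3, -0.2]
finger_gap: 0.0606
gripper_force: 0.0
clock: 4.43
tool_pos: [0.5444, 0.0456, 0.0607]
eef_rot: [-2.414, -2.01, 0.0]
wrist_force: [-0.1, -0.3, -0.2]
finger_gap: 0.0855
gripper_force: 0.0
clock: 4.77
tool_pos: [0.5434, 0.0455, 0.0365]
eef_rot: [-2.413, -2.009, 0.003]
wrist_force: [-1.2, -0.4, -0.4]
finger_gap: 0.0856
gripper_force: 0.0
clock: 5.02
tool_pos: [0.5439, 0.0456, 0.0265]
eef_rot: [-2.413, -2.01, 0.002]
wrist_force: [-0.6, 0.0, -0.4]
finger_gap: 0.0853
gripper_force: 0.0
```

View pics/g3.png

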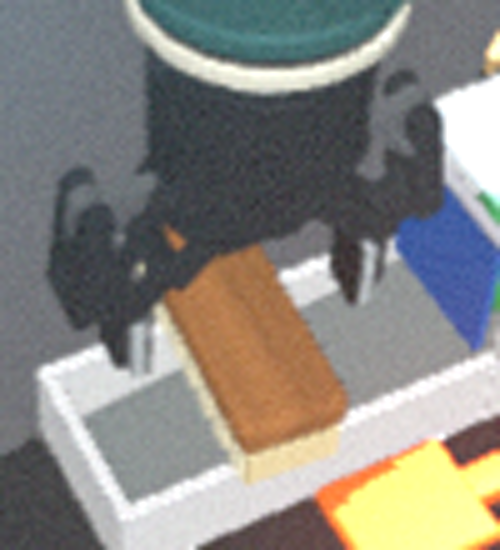

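The open fingers now straddle the brush, with their tips at crop (140,370) and (358,300) in front of and behind it. Closing now.

```bash
python3 -m jog '[[[0,0,0,0],[0,0,0,0],[0,0,0,0],[0,0,0,0],[0,0,0,0]]]' -1 40
python3 -m jog '[[[0,0,0,0],[0,0,0,0],[0,0,0,0]]]'
python3 - <<'E'
from h import *
np.set_printoptions(precision=4,suppress=True)
S=optics.read_camera("scene");
for n,p in(("front",(258,224.)),("back",(301.6,210))):
    for z in(.03,.05,.07):print(n,z,plane(S,[p],z))
E
```

```text
clock: 5.48
tool_pos: [0.5447, 0.0456, 0.0282]
eef_rot: [2.414, 2.01, 0.001]
wrist_force: [-0.4, -0.6, 2.4]
finger_gap: 0.0443
gripper_force: 41.5
clock: 5.73
tool_pos: [0.5446, 0.0456, 0.0282]
eef_rot: [2.414, 2.01, 0.001]
wrist_force: [-0.0, -0.2, 5.7]
finger_gap: 0.0443
gripper_force: 41.6
front 0.03 [[0.5734 0.0204 0.03  ]]
front 0.05 [[0.5811 0.0323 0.05  ]]
front 0.07 [[0.5889 0.0442 0.07  ]]
back 0.03 [[0.4772 0.0392 0.03  ]]
back 0.05 [[0.4881 0.0505 0.05  ]]
back 0.07 [[0.499  0.0618 0.07  ]]
```

```bash
python3 -m jog '[[[0,0,0.008,0],[0,0,0.02,0],[0,0,0.022,0],[0,0,0.02,0],[0,0,0.01,0]]]' - 60
python3 -m jog '[[[0,-0.01,0,0],[0,-0.02,0,0],[0.001,-0.025,0,0.03],[0.001,-0.025,0,0.03],[0.001,-0.025,0,0.03]]]'
python3 -m jog '[[[0.001,-0.025,0,0.03],[0.001,-0.025,0,0.03],[0.001,-0.025,0,0.03],[0.001,-0.025,0,0.03],[0.001,-0.025,0,0.03]]]'
python3 -m jog '[[[0.001,-0.025,0,0.03],[0.001,-0.025,0,0.03],[0.001,-0.025,0,0.02],[0,-0.02,0,0],[0,-0.018,0,0]]]'
python3 -m jog '[[[0,0,-0.015,0],[0,0,-0.025,0],[0,0,-0.025,0],[0,0,-0.015,0],[0,0,0,0]]]'
python3 - <<'E'
from h import *
T=optics.read_camera("scene")
cv2.imwrite("pics/m1.png",cv2.resize(T["image"][60:260,80:330],None,fx=3,fy=3)[:,:,::-1])
E
```

```text
clock: 6.2
tool_pos: [0.545, 0.0456, 0.1104]
eef_rot: [2.413, 2.01, 0.003]
wrist_force: [0.5, -0.4, -1.3]
finger_gap: 0.0439
gripper_force: 62.1
clock: 6.62
tool_pos: [0.5467, -0.0609, 0.1063]
eef_rot: [-2.318, -2.118, 0.002]
wrist_force: [0.1, -0.2, -1.6]
finger_gap: 0.044
gripper_force: 62.1
clock: 7.03
tool_pos: [0.5515, -0.1861, 0.1062]
eef_rot: [-2.154, -2.285, 0.001]
wrist_force: [0.3, -0.1, -1.5]
finger_gap: 0.0443
gripper_force: 62.1
clock: 7.45
tool_pos: [0.5544, -0.2992, 0.1061]
eef_rot: [-2.063, -2.367, 0.001]
wrist_force: [0.1, 0.4, -1.2]
finger_gap: 0.0437
gripper_force: 62.1
clock: 7.87
tool_pos: [0.5533, -0.2961, 0.023]
eef_rot: [-2.059, -2.365, 0.002]
wrist_force: [-0.8, -0.2, -1.9]
finger_gap: 0.0442
gripper_force: 62.1
```

View pics/m1.png

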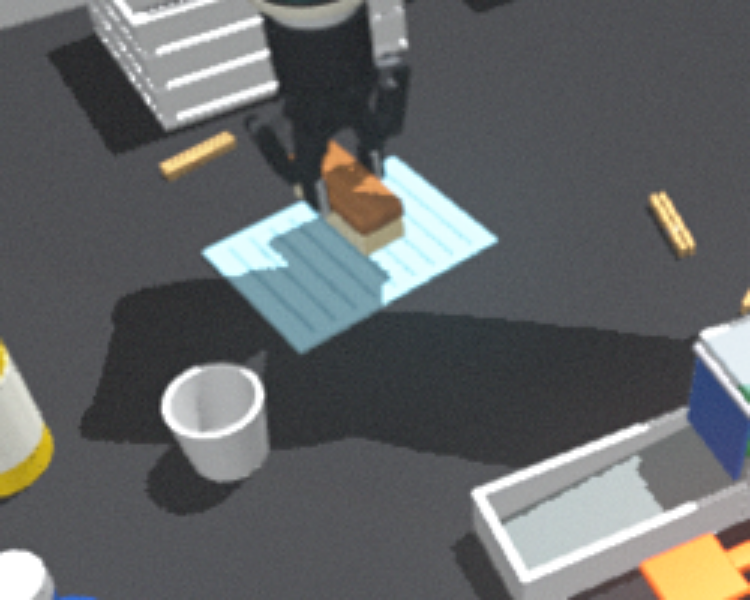

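The brush hangs over the mat (crop (365,205)), parallel to its short side, and the tray is clear. I'll lower it slowly.

```bash
python3 -m jog '[[[0,0,-0.01,0],[0,0,-0.01,0],[0,0,-0.006,0],[0,0,-0.003,0],[0,0,0,0]]]'
python3 -m jog '[[[0,0,-0.002,0],[0,0,-0.002,0],[0,0,0,0],[0,0,0,0]]]'
```

```text
clock: 8.33
tool_pos: [0.5551, -0.2972, -0.002]
eef_rot: [-2.062, -2.369, 0.0]
wrist_force: [0.1, -0.3, -0.7]
finger_gap: 0.044
gripper_force: 62.1
clock: 8.67
tool_pos: [0.5555, -0.2974, -0.0051]
eef_rot: [2.063, 2.369, 0.0]
wrist_force: [0.7, 0.6, -1.7]
finger_gap: 0.0438
gripper_force: 62.1
```

```bash
python3 -m jog '[[[0,0,-0.002,0],[0,0,-0.002,0],[0,0,0,0],[0,0,0,0]]]'
python3 -m jog '[[[0,0,-0.0015,0],[0,0,0,0],[0,0,0,0]]]'
```

```text
clock: 9.0
tool_pos: [0.5553, -0.2974, -0.0095]
eef_rot: [-2.063, -2.369, 0.0]
wrist_force: [-0.2, 0.5, -1.1]
finger_gap: 0.0436
gripper_force: 62.1
clock: 9.25
tool_pos: [0.5553, -0.2974, -0.0109]
eef_rot: [-2.063, -2.369, 0.0]
wrist_force: [-0.4, -0.5, -1.5]
finger_gap: 0.0438
gripper_force: 62.1
```

```bash
python3 -m jog '[[[0,0,-0.0015,0],[0,0,0,0],[0,0,0,0]]]'
python3 -m jog '[[[0,0,-0.001,0],[0,0,0,0],[0,0,0,0]]]'
```

```text
clock: 9.5
tool_pos: [0.5556, -0.2976, -0.0117]
eef_rot: [2.063, 2.369, 0.0]
wrist_force: [-1.1, 0.5, 5.2]
finger_gap: 0.0438
gripper_force: 62.9
clock: 9.75
tool_pos: [0.5557, -0.2976, -0.0117]
eef_rot: [2.062, 2.369, 0.0]
wrist_force: [-7.1, 4.8, 16.0]
finger_gap: 0.0438
gripper_force: 64.2
```

```bash
python3 -m jog '[[[0,0,0.0005,0],[0,0,0,0],[0,0,0,0],[0,0,0,0],[0,0,0,0]]]' 1
python3 -m jog '[[[0,0,0,0],[0,0,0.005,0],[0,0,0.015,0],[0,0,0.025,0],[0,0,0.03,0]]]'
python3 -m jog '[[[0,0,0.03,0],[0,0,0.025,0],[0,0,0.02,0],[0,0,0,0]]]' -1 40
python3 - <<'E'
from h import *
T=optics.read_camera("scene")
np.save("m2.npy",T["image"]);k=mask(T,(5,100,60),(16,235,255),(140,90,250,180));print(cv2.minAreaRect(k))
E
python3 -m jog '[[[0,0.015,0,0],[0,0.025,0,-0.02],[0,0.025,0,-0.02],[0,0.025,0,-0.02],[0,0.025,0,-0.02]]]'
python3 -m jog '[[[0,0.025,0,-0.02],[0,0.025,0,-0.02],[0,0.025,0,-0.02],[0,0.025,0,-0.02],[0,0.025,0,-0.02]]]'
python3 -m jog '[[[-0.001,0.025,0,-0.02],[-0.001,0.025,0,-0.02],[-0.001,0.025,0,-0.02],[-0.001,0.025,0,0],[0,0.025,0,0]]]'
python3 -m jog '[[[0,0.025,0,0],[0,0.025,0,0],[0,0.02,0,0],[0,0.015,0,0],[0,0,0,0]]]'
```

```text
clock: 10.17
tool_pos: [0.5553, -0.2974, -0.013]
eef_rot: [-2.063, -2.369, 0.0]
wrist_force: [-0.0, 0.0, 0.4]
finger_gap: 0.0853
gripper_force: 0.0
clock: 10.58
tool_pos: [0.5547, -0.297, 0.0629]
eef_rot: [-2.062, -2.368, 0.001]
wrist_force: [0.4, -0.4, 0.2]
finger_gap: 0.0853
gripper_force: 0.0
clock: 10.92
tool_pos: [0.5568, -0.2983, 0.1439]
eef_rot: [2.058, 2.364, 0.002]
wrist_force: [-0.1, -0.7, 1.1]
finger_gap: 0.0385
gripper_force: 0.0
((194.96983337402344, 132.06549072265625), (38.528682708740234, 16.46018409729004), 43.15238952636719)
clock: 11.38
tool_pos: [0.5546, -0.1805, 0.1364]
eef_rot: [-2.156, -2.283, 0.001]
wrist_force: [0.1, 0.5, 1.1]
finger_gap: -0.0
gripper_force: 0.0
clock: 11.8
tool_pos: [0.5545, -0.0556, 0.1365]
eef_rot: [-2.268, -2.173, 0.001]
wrist_force: [0.8, -0.1, -0.6]
finger_gap: 0.0002
gripper_force: 0.0
clock: 12.22
tool_pos: [0.5503, 0.0693, 0.1365]
eef_rot: [-2.331, -2.105, 0.001]
wrist_force: [0.2, 0.4, 0.0]
finger_gap: -0.0
gripper_force: 0.0
clock: 12.63
tool_pos: [0.5503, 0.1552, 0.1364]
eef_rot: [-2.328, -2.107, 0.002]
wrist_force: [0.0, -1.0, 0.1]
finger_gap: 0.0001
gripper_force: 0.0
```

```bash
python3 -m jog '[[[0,0,-0.015,0],[0,0,-0.02,0],[0,0,-0.015,0],[0,0,-0.008,0],[0,0,0,0]]]'
python3 -m jog '[[[0,0,-0.003,0],[0,0,-0.003,0],[0,0,0,0]]]'
python3 -m jog '[[[0,0,-0.003,0],[0,0,-0.003,0],[0,0,0,0]]]'
python3 -m jog '[[[0,0,-0.003,0],[0,0,-0.003,0],[0,0,0,0]]]'
```

```text
clock: 13.05
tool_pos: [0.5501, 0.1522, 0.077]
eef_rot: [-2.331, -2.104, 0.005]
wrist_force: [0.5, 0.9, -0.4]
finger_gap: -0.0
gripper_force: 0.0
clock: 13.3
tool_pos: [0.5515, 0.1526, 0.0734]
eef_rot: [2.332, 2.105, 0.001]
wrist_force: [0.4, 0.4, 1.0]
finger_gap: -0.0001
gripper_force: 0.0
clock: 13.55
tool_pos: [0.5513, 0.1526, 0.0668]
eef_rot: [-2.332, -2.105, 0.0]
wrist_force: [-0.4, -0.2, 0.2]
finger_gap: -0.0
gripper_force: 0.0
clock: 13.8
tool_pos: [0.5515, 0.1526, 0.0609]
eef_rot: [2.332, 2.105, 0.0]
wrist_force: [1.5, 1.3, 3.2]
finger_gap: -0.0001
gripper_force: 1.4
```

```bash
python3 -m jog '[[[0,0,-0.004,0],[0,0,-0.005,0],[0,0,-0.005,0],[-0.001,0,-0.005,0],[-0.001,0,-0.004,0]]]'
python3 -m jog '[[[-0.001,0,-0.004,0],[-0.001,0,-0.004,0],[-0.001,0,-0.004,0],[-0.001,0,-0.003,0],[0,0,0,0]]]'
python3 -m jog '[[[-0.001,0,-0.002,0],[0,0,-0.001,0],[0,0,0,0],[0,0,0,0]]]'
```

```text
clock: 14.22
tool_pos: [0.5495, 0.1527, 0.0376]
eef_rot: [-2.332, -2.105, -0.001]
wrist_force: [1.4, 0.9, 5.7]
finger_gap: 0.0003
gripper_force: 2.7
clock: 14.63
tool_pos: [0.5457, 0.1528, 0.0235]
eef_rot: [2.331, 2.105, 0.002]
wrist_force: [-1.6, 2.0, 10.0]
finger_gap: -0.0
gripper_force: 3.9
clock: 14.97
tool_pos: [0.5463, 0.153, 0.0225]
eef_rot: [2.33, 2.104, 0.007]
wrist_force: [1.3, 0.1, 22.9]
finger_gap: -0.0001
gripper_force: 10.4
```

```bash
python3 -m jog '[[[0,0,0,0],[0,0,0,0],[0,0,0,0],[0,0,0,0],[0,0,0,0]]]'
python3 -m jog '[[[0,0,0,0],[0,0,0,0],[0,0,0,0],[0,0,0,0],[0,0,0,0]]]'
python3 -m jog '[[[0,0,0,0],[0,0,0,0],[0,0,0,0],[0,0,0,0],[0,0,0,0]]]'
python3 - <<'E'
from h import *
S=optics.read_camera("scene")
cv2.imwrite("pics/l1.png",cv2.resize(S["image"][80:280,120:390],None,fx=2.9,fy=2.9)[:,:,::-1])
E
```

```text
clock: 15.38
tool_pos: [0.5463, 0.153, 0.0225]
eef_rot: [2.33, 2.104, 0.007]
wrist_force: [1.2, -0.1, 22.6]
finger_gap: -0.0005
gripper_force: 10.4
clock: 15.8
tool_pos: [0.5463, 0.153, 0.0225]
eef_rot: [2.33, 2.104, 0.007]
wrist_force: [1.8, -0.3, 22.1]
finger_gap: -0.0
gripper_force: 10.4
clock: 16.22
tool_pos: [0.5463, 0.153, 0.0225]
eef_rot: [2.33, 2.104, 0.007]
wrist_force: [1.2, -0.0, 22.5]
finger_gap: 0.0001
gripper_force: 10.4
```

View pics/l1.png

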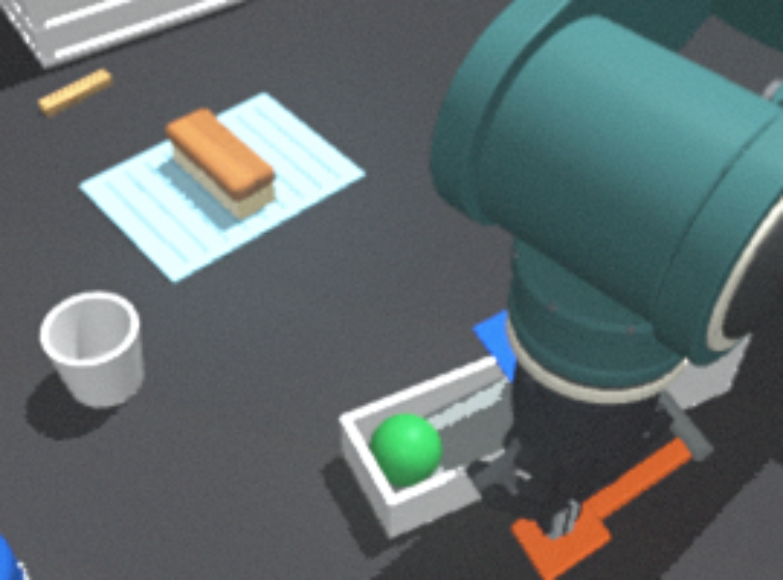

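The ball lies at the tray's front wall (crop (405,448)), the brush rests bristles down on the mat (crop (220,160)), the flap is up and the cup has not moved. I'll ease the lever up slowly.

```bash
python3 -m jog '[[[0,0,0.002,0],[0,0,0.002,0],[0.001,0,0.002,0],[0,0,0.0025,0],[0.001,0,0.0025,0]]]'
python3 -m jog '[[[0,0,0.0025,0],[0.001,0,0.0025,0],[0,0,0.0025,0],[0.001,0,0.0025,0],[0.001,0,0.0025,0]]]'
python3 -m jog '[[[0,0,0.0025,0],[0.001,0,0.0025,0],[0,0,0.0025,0],[0.001,0,0.0025,0],[0,0,0.0025,0]]]'
python3 -m jog '[[[0,0,0.0025,0],[0,0,0.0025,0],[0,0,0.0025,0],[0,0,0.002,0],[0,0,0.002,0]]]'
python3 -m jog '[[[0,0,0.002,0],[0,0,0.002,0],[0,0,0.002,0],[0,0,0.002,0],[0,0,0.002,0]]]'
```

```text
clock: 16.68
tool_pos: [0.5472, 0.1525, 0.0315]
eef_rot: [2.331, 2.104, 0.002]
wrist_force: [3.8, -1.1, 5.2]
finger_gap: 0.0002
gripper_force: 2.9
clock: 17.1
tool_pos: [0.5493, 0.1524, 0.0438]
eef_rot: [2.332, 2.105, -0.001]
wrist_force: [-0.4, -2.7, 5.7]
finger_gap: -0.0001
gripper_force: 2.3
clock: 17.52
tool_pos: [0.5512, 0.1527, 0.0562]
eef_rot: [-2.331, -2.105, 0.001]
wrist_force: [0.5, -0.7, 3.8]
finger_gap: 0.0001
gripper_force: 1.8
clock: 17.93
tool_pos: [0.5512, 0.1527, 0.0676]
eef_rot: [-2.332, -2.105, 0.0]
wrist_force: [-0.1, -0.3, 0.2]
finger_gap: -0.0002
gripper_force: 0.0
clock: 18.35
tool_pos: [0.5514, 0.1526, 0.0779]
eef_rot: [-2.332, -2.105, 0.0]
wrist_force: [-0.2, 0.4, 0.9]
finger_gap: 0.0002
gripper_force: 0.0
```

Lever is back up. I'll raise the arm and swing it back towards its start, clear of the view.

```bash
python3 -m jog '[[[0,0,0.01,0],[0,0,0.025,0],[0,0,0.025,0],[0,0,0.025,0],[0,0,0.025,0]]]'
python3 -m jog '[[[-0.005,0.03,0,0],[-0.005,0.03,0,0],[-0.005,0.03,0,0],[-0.005,0.03,0,0],[-0.005,0.03,0,0]]]'
python3 -m jog '[[[-0.01,0.03,0,0],[-0.01,0.03,0,0],[-0.01,0.03,0,0],[-0.01,0.03,0,0],[-0.01,0.03,0,0]]]'
python3 -m jog '[[[-0.01,0.02,0,0],[0,0.01,0,0],[0,0,0,0],[0,0,0,0]]]'
python3 - <<'E'
from h import *
S=optics.read_camera("scene");T=optics.read_camera("top")
a=cv2.resize(T["image"][80:340,150:480],None,fx=1.2,fy=1.2);b=cv2.resize(S["image"][80:280,120:390],None,fx=1.45,fy=1.45)
o=np.zeros((320,800,3),np.uint8);o[:312,:396]=a;o[:290,400:400+391]=b[:, :391]
cv2.imwrite("pics/f.png",o[:,:,::-1])
E
```

```text
clock: 18.77
tool_pos: [0.5512, 0.1525, 0.1897]
eef_rot: [2.332, 2.105, 0.001]
wrist_force: [0.3, -0.2, -0.2]
finger_gap: -0.0001
gripper_force: 0.0
clock: 19.18
tool_pos: [0.5259, 0.304, 0.1886]
eef_rot: [2.332, 2.105, 0.001]
wrist_force: [0.7, -0.8, 0.9]
finger_gap: -0.0002
gripper_force: 0.0
clock: 19.6
tool_pos: [0.4756, 0.4541, 0.1886]
eef_rot: [2.332, 2.105, 0.001]
wrist_force: [1.0, -0.5, -0.2]
finger_gap: -0.0003
gripper_force: 0.0
clock: 19.93
tool_pos: [0.4666, 0.4824, 0.1879]
eef_rot: [2.331, 2.106, -0.0]
wrist_force: [0.4, 0.1, -0.8]
finger_gap: -0.0001
gripper_force: 0.0
```

View pics/f.png

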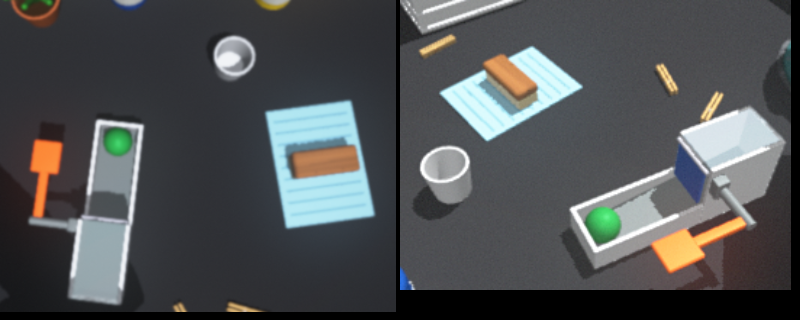

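The final picture shows the ball at the tray front (left crop (118,142)), the flap shut, the lever up, the brush on the mat ((325,162)) and the cup in place. Handing in.

```bash
python3 -c "
from cell import close_job
print(close_job())"
```

```text
the job is handed in; nothing more can be done
None
```

The job is handed in at about 20 s: the brush lies bristles down on the mat, the green ball is in the tray, the lever was eased up slowly with the flap shut again, and the cup was not touched; the first grasp closed above the brush because the fingers sat about 30 mm higher than the reported position, and a lower second grasp worked.

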